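Close the incubation bath: tuck the cover plate under the lid and hold it down

ROBOT

A 6-joint arm with a two-finger parallel gripper is mounted at the origin on a cart in front of the work surface, level with it; the furniture and walls round the work are solid. World frame = base frame: x ahead of the robot, y to its left, z up, the work surface at z = 0. Lengths are in m, angles in degrees, forces in N, time in s.
With the tool pointing down it reaches from about 0.4 to 0.825 m from the base axis. Payload 7 kg.
Tool frame: the origin (TCP) lies at the very end of the fingers, on their centre line; the grasp point (between the pads) lies 19 mm behind it; z points along the fingers, y is the line along which they close (so a half turn about z gives the same grasp; the last joint's range is limited). The gripper opens to 88 mm and grips with 3 to 60 N. Pads are 19 mm wide; open, the fingers measure 130 mm over their backs; the gripper's body (78 mm by 193 mm) begins 47 mm behind the grasp point.
Start: joints at [-60.441, 20.546, 0.682, 0, -70.136, -16.507], TCP at [0.152, -0.658, 0.227] pointing down, gripper open.
Joint ranges: [-176.03, 176.03], [-82.01, 121.73], [-58.28, 71.71], [-173.87, 95.51], [-174.79, -0.11], [-173.66, 173.66]. Speed limits (degrees/s): [136.94, 136.94, 172.46, 180, 180, 180].

INTERFACE

Orientations are given as [roll, pitch, yaw] about the fixed x, y, z axes, in that order (R = Rz(yaw) Ry(pitch) Rx(roll)).
In Python, from plant import ctrl, cams, workorder gives the robot as it stands.
- The arm moves only by the tool play_rows, never from a script. Its argument "motion" is a list of rows, each an object of numbers: "x", "y", "z": the shift along the tool's x, y, z normalised to -1 to 1, where 1 is 0.025 m; "rx", "ry", "rz": the turn, a rotation vector about the tool's x, y, z normalised to -1 to 1, where 1 is 4 degrees. A call has 1 to 20 rows; each row shifts and turns the commanded pose from where the row before left it, along the tool's axes as they then stand; what a row does not reach is not made up. A row lasts 1/8 s, in which the tool goes at most 62.5 mm and 10.7 degrees, less where a joint would pass 70% of its speed; a pose out of reach is approached as far as the arm can. A call with a number of a shift or a turn outside -1 to 1 is refused whole. A call with a gripper value outside its range is refused whole. "fingers" is the opening, from -1 (shut) to 1 (fully open), set as the call begins (left out, the last holds). The fingers move at their own pace and stop on an object; the grip force is fixed at half the most. Time passes only in rows, so rows that do not move let the fingers close. It gives the time, the measured TCP pose, the force, the opening and the grip force at its end, in the units of the state.
- ctrl.get_obs(): the state, without advancing time (a new reading comes with each control period).
- cams.snapshot(name): name is "side" or "top"; returns the picture (480x640x3 uint8, blue, green, red); there is no depth.
- cams.get_calibration(name): a dict with "vertical_fov" (degrees; the focal length in pixels is half the picture's height over the tangent of half this angle, whatever the lens; pixels are square), "cx", "cy" (the principal point, pixels), "position" and "rotation" of the camera in the world. Camera axes: x right, y up, looking along -z (the intrinsics and any distortion apply to the point x, -y, -z); pixel columns grow to the right and rows downward; lengths in m; the calibration is good to about 2 mm. A picture is of the moment at which its call begins. get_calibration takes no time and is no camera call.
- workorder.close_job(): hands the job in; it is judged then, once.
The state is a dict: "clock": time; "joint_pos": joint angles; "qvel": joint speeds; "tau": joint torques, N m; "tool_pos": TCP position; "orientation": TCP orientation; "force": force on the tool from outside, world axes, zero at the start; "moment": the same for the moment, N m; "opening": finger opening in m; "gripper_force": force on a finger pad.
Only numpy, scipy, OpenCV 4.12 (cv2) and the standard library are available. Lean on these libraries where they do the work, as an engineer would, in place of code of your own. Each camera call takes 0.05 s, during which the arm holds its last target. There are 200 camera calls.

TASK

Close the open front of the incubation bath: pick up the loose metal cover plate by its bar grip, slide its plain long edge up under the lip of the hinged lid until it meets the two rubber buffers, without lifting the lid off the warm samples, and lower the plate flat onto the sloping frame. Finish still holding the grip and pressing the plate down with a light hand pressure of about 10 N, so that the catches can be done up; do not let go or bear down hard, and leave everything else on the bench where it is.

Things in the scene. Friction and masses are not known exactly. Their poses are not given: they have to be found in the camera images.
- bath: Incubation bath, fixed to the bench: white housing 220 mm wide (y), 274 mm deep (x), controls on its -x face. Origin on the bench under the middle; +x points from the controls to the back. On it stands the sloping steel cover frame (bath_frame), open in front, with a hinged lid (lid) over its back.
- bath_frame: Sloping steel frame. Origin: middle of its lower front edge, 106 mm above the bench. x runs up the slope to the back (12 degrees to the level), y along the front edge, z square to the face z = 0 on which the plate comes to lie: side rails at y = +-88 to +-109 mm, front flange at x = 0 to 18 mm. Side hems 5 mm high at y = +-106 mm leave the plate 6 mm play each way.
- bath_stop (a point): Middle between the front faces of the two rubber buffers that stop the tuck edge: at (131, 0, 0) mm in bath_frame. The buffers are 14 mm wide, at y = +-96 mm, and stand 7.5 mm above the face, under the lid.
- lid (a joint): Hinge of the steel lid, rad: 0 = resting on its stop, grows as the lid rises. The lid (196 mm wide, 0.4 kg) swings freely and yields to any upward touch; 0.06 rad is 10 mm at the lip. Hinge line at x = 262 mm of bath_frame. Closed, its underside is parallel to the frame's face and 9 mm above it from x = 110 mm to the hinge; in front of that it flares up by 22 degrees to the lip.
- lid_lip (a point): Middle of the lid's front lip: at x = 98 mm, 14 mm above the face of bath_frame while the lid is closed.
- plate: The loose cover plate: plain aluminium, 130 mm (x) by 200 mm (y), 3 mm thick, about 0.25 kg, lying flat on the bench grip upward. Origin: middle of its underside. +x points to the plain tuck edge; the -x edge has a rolled bead 6.6 mm high. Fully home in the bath its origin is at x = 66, y = 0, z = 0 mm of bath_frame with the axes parallel.
- plate_grip (a point): Centre of the plate's black bar grip, at (-25, 0, 24) mm in the plate's frame (nearer the rolled edge). The bar is 14 mm thick (x), 80 mm long (y) and 18 mm high, its underside 15 mm and its top 33 mm above the plate's underside; it stands on two posts at y = +-30 mm.
- plate_edge (a point): Middle of the tuck edge at the underside, at (65, 0, 0) mm in the plate's frame.
- log_book: Bystander: dark green book lying flat, 220 x 159 x 20 mm. Origin at the centre of its underside, as for all below.
- timer: Bystander: white timer, 70 x 66 x 18 mm.
- vial: Bystander: capped vial, 28 mm across, 50 mm high.
- petri: Bystander: stack of petri dishes, 62 mm across, 49 mm high.
- marker: Bystander: felt marker lying down, 13 x 138 x 15 mm.
Not all that is in view belongs to the job. There is more than one size of the plate; the one meant has the size given above.

How it is judged (in metres and radians):
On the way, in this order (a step that is already met when the one before it is completed fails the run):
1. the plate has been lifted off the bench (height (world z) of plate above 0.06 m), for 0.2 s.
2. the tuck edge is under the lid, past the lip (x of plate_edge in the frame of bath_frame above 0.11 m and z of plate_edge in the frame of bath_frame between -0.003 and 0.01 m), for 0.1 s.
At the end, for the whole second after the job is handed in: The plate lies flat on the frame (4 mm, 2 degrees) between the hems, its tuck edge under the lid within 9 mm of the buffers; the lid is down (under 0.02 rad); the fingers still hold the plate (over 3 N) and press it on the frame with 5 to 35 N (x of plate_edge in the frame of bath_frame between 0.122 and 0.136 m and y of plate_edge in the frame of bath_frame between -0.009 and 0.009 m and z of plate_edge in the frame of bath_frame between -0.004 and 0.004 m and angle between the z axis of plate and the z axis of bath_frame, either way round below 0.035 rad and value of joint lid below 0.02 rad and contact force between plate and bath_frame between 5 and 35 N and contact force between the fingers and plate above 3 N and linear speed of plate below 0.01 m/s); the arm keeps its last pose, push and grip.
It fails at once if the lid is lifted (over 0.06 rad, about 10 mm at the lip) (value of joint lid above 0.06 rad).
It fails at once if a bystander is moved by more than 30 mm (distance of any of log_book, timer, vial, petri, marker from where it was at the start of the episode above 0.03 m).
It also fails if it takes over 38 s, if anything falls off the work surface, if the arm or the gripper's body presses on something with over 40 N, if the wrist force passes 120 N, or if a joint passes its speed limit or range.

## Working session

There is one attempt and no reset: what is moved stays moved. The work goes in short steps, Python scripts to look and compute and a tool call to move; the robot and the scene stay as the last step left them, time stands still between calls to the robot, and variables do not carry over. Pictures are saved under pics/ and viewed, at most 10 in all, crops included, and the job is handed in when it is done.

Besides the shell and the picture viewer there is one more tool, called by a JSON object that holds its "op" and its "data". play_rows: Moves the arm, as the interface text tells. Its arguments: {"type":"object","properties":{"motion":{"type":"array"},"fingers":{"type":"number"}},"required":["motion"]}

```bash
mkdir -p pics
python3 - <<'E'
from plant import ctrl,cams
import cv2
print(ctrl.get_obs())
for n in("side","top"):
    print(n,cams.get_calibration(n)); cv2.imwrite(f"pics/{n}0.png",cams.snapshot(n))
E
```

```text
{'clock': 0.0, 'joint_pos': array([-6.04410092e+01,  2.05915927e+01,  6.35891625e-01, -2.14598680e-02,
       -7.01339725e+01, -1.65067759e+01]), 'qvel': array([ 0.03797648, -0.01207062, -0.02280611,  0.00285761,  0.03074269,
        0.09274531]), 'tau': array([ 6.10137395e-04, -5.82725322e+01,  2.93051791e+01,  6.99672371e+00,
        7.16711045e-03, -1.24096709e-04]), 'tool_pos': array([ 0.15232493, -0.6571126 ,  0.22563276]), 'orientation': array([ 1.79908290e+02, -6.13920411e-03, -1.66955089e+02]), 'force': array([0.57899135, 0.76116456, 0.18975402]), 'moment': array([-0.01136531,  0.00728694,  0.00985383]), 'gripper_force': 0.0, 'opening': 0.08776743240578762}
side {'vertical_fov': 45.799892705871635, 'cx': 310.68060216473964, 'cy': 233.45926831457814, 'position': array([ 0.50300875, -1.45487732,  0.76751834]), 'rotation': array([67.63370531, -0.83831007, -2.0416618 ])}
top {'vertical_fov': 57.23488002353283, 'cx': 322.98829741754145, 'cy': 245.90858245493166, 'position': array([0.4763903 , 0.10205531, 1.41874767]), 'rotation': array([ 3.77655166e+00,  7.31728605e-02, -9.12226542e+01])}
```

View pics/side0.png

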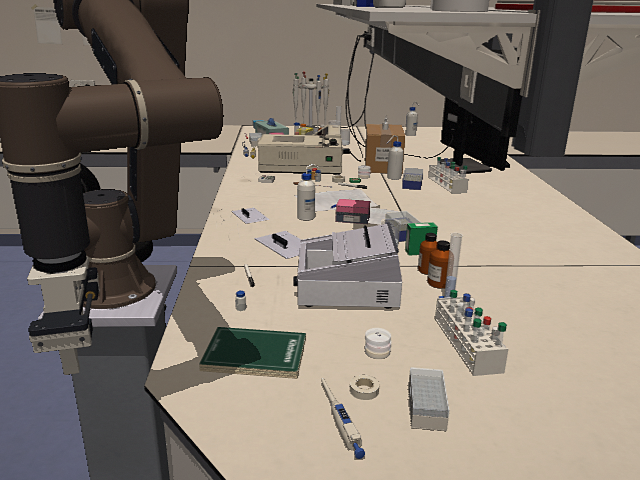

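View pics/top0.png

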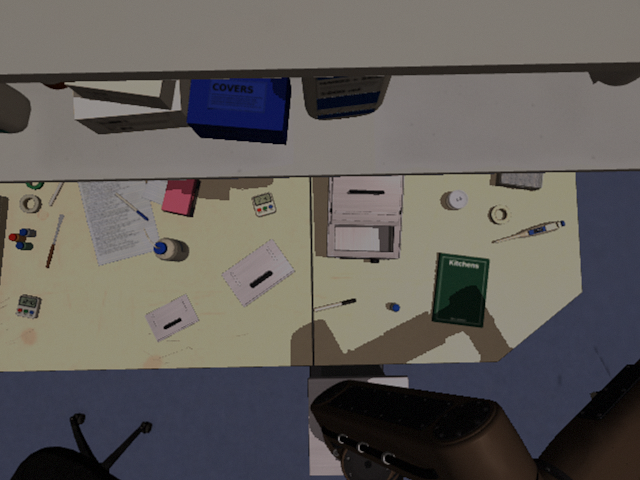

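```bash
cat > h.py <<'E'
import numpy as np, cv2
from scipy.spatial.transform import Rotation as R
from scipy.optimize import least_squares
from plant import ctrl,cams
class Cam:
    def __init__(s,n):
        c=cams.get_calibration(n); s.f=240/np.tan(np.radians(c['vertical_fov'])/2)
        s.c=np.array([c['cx'],c['cy']]); s.p=c['position']; s.R=R.from_euler('xyz',c['rotation'],degrees=True).as_matrix()
    def proj(s,P):
        q=(np.atleast_2d(P)-s.p)@s.R
        return s.c+s.f*np.c_[q[:,0],-q[:,1]]/-q[:,2:]
    def ray(s,uv):
        d=s.R@np.array([(uv[0]-s.c[0])/s.f,-(uv[1]-s.c[1])/s.f,-1]); return d/np.linalg.norm(d)
    def onz(s,uv,z):
        d=s.ray(uv); return s.p+d*(z-s.p[2])/d[2]
S,T=Cam('side'),Cam('top')
def tri(us,ut):
    A=[];b=[]
    for c,u in((S,us),(T,ut)):
        d=c.ray(u);M=np.eye(3)-np.outer(d,d);A.append(M);b.append(M@c.p)
    return np.linalg.lstsq(np.vstack(A),np.hstack(b),rcond=None)[0]
E
python3 - <<'E'
from h import *
t=cv2.imread('pics/top0.png');s=cv2.imread('pics/side0.png')
a=cv2.resize(t[170:310,215:415],None,fx=4,fy=4,interpolation=cv2.INTER_CUBIC)
b=cv2.resize(s[215:315,245:410],None,fx=4.8,fy=4.8,interpolation=cv2.INTER_CUBIC)
cv2.imwrite('pics/tc.png',a);cv2.imwrite('pics/sc.png',b)
print(T.onz((258,273),0),T.onz((172,317),0),S.onz((283,243),0),T.proj([[.5,.1,0]]))
E
```

```text
[0.48713872 0.31294194 0.        ] [0.35249582 0.58973253 0.        ] [ 4.83325396e-01  3.23680107e-01 -1.11022302e-16] [[324.03207944 267.58825684]]
```

View pics/tc.png

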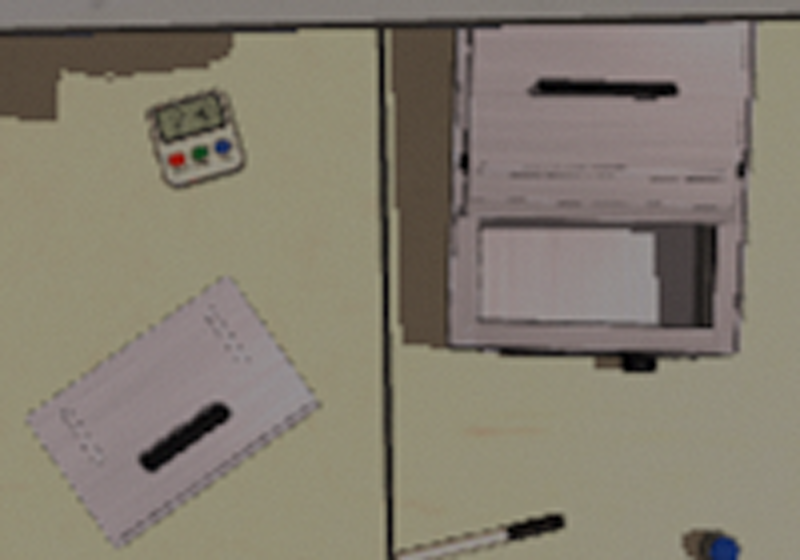

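View pics/sc.png

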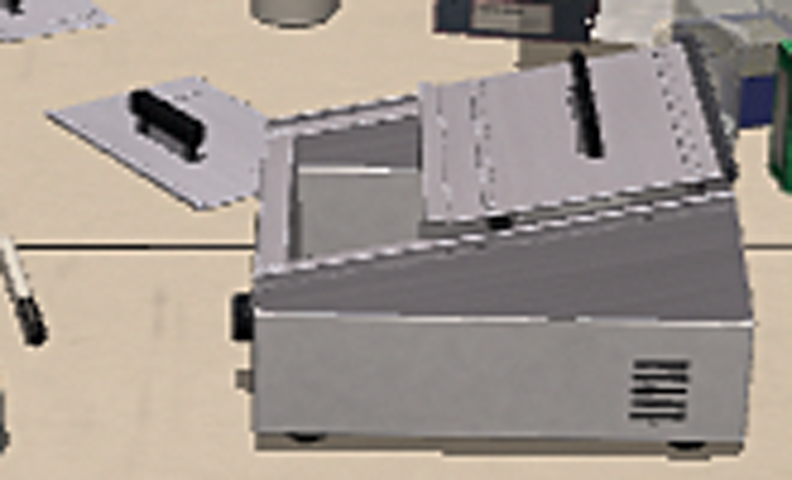

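```bash
cat > fit.py <<'E'
from h import *
t=lambda u,v:np.array([(u+.5)/4-.5+215,(v+.5)/4-.5+170])
s=lambda u,v:np.array([(u+.5)/4.8-.5+245,(v+.5)/4.8-.5+215])
def go(obs,x0,slope):
    def res(p,full=False):
        M=R.from_euler('z',p[3]).as_matrix()@R.from_euler('y',-slope,degrees=True).as_matrix()
        r=[c.proj(p[:3]+M@(np.array(m)/1e3))[0]-uv for c,m,uv in obs]
        return np.array(r) if full else np.ravel(r)
    o=least_squares(res,x0,loss='soft_l1'); print(o.x[:3].round(4),np.degrees(o.x[3]).round(2)); print(res(o.x,True).round(1).tolist()); return o.x
P=go([(T,(65,100,3),t(28,415)),(T,(65,-100,3),t(225,278)),(T,(-65,-100,4),t(320,404)),(T,(-65,100,4),t(118,546)),
 (T,(-25,40,33),t(145,463)),(T,(-25,-40,33),t(224,410)),
 (S,(-65,100,4),s(47,115)),(S,(65,100,3),s(200,77)),(S,(-65,-100,3),s(203,209)),(S,(-25,40,33),s(137,92)),(S,(-25,-40,33),s(203,128))],[.48,.31,0,.6],0)
B=go([(T,(0,109,0),t(448,346)),(T,(0,-109,0),t(738,352)),(S,(0,-109,0),s(257,275)),(S,(0,109,0),s(268,127)),
 (T,(98,98,14),t(470,213)),(T,(98,-98,14),t(728,218)),(S,(98,-98,14),s(427,222)),(S,(98,98,14),s(420,88))],[.5,0,.106,0],12)
print('grip',P[:3]+R.from_euler('z',P[3]).apply([-.025,0,.024]))
print('tri grip',tri((s(137,92)+s(203,128))/2,(t(145,463)+t(224,410))/2))
M=R.from_euler('z',B[3])*R.from_euler('y',-12,degrees=True)
print('home grip',B[:3]+M.apply([.041,0,.024]))
print('grip ends top', [tri(a,b) for a,b in((s(137,92),t(145,463)),(s(203,128),t(224,410)))])
E
python3 fit.py
```

```text
[ 0.4921  0.3136 -0.0021] 34.28
[[-0.9, -0.3], [0.7, -2.0], [0.1, -0.8], [-0.4, 0.1], [-0.4, -0.1], [0.6, -1.7], [-0.6, -0.2], [-1.3, 0.1], [-0.7, 0.6], [-0.3, -0.1], [-0.9, 0.0]]
[ 0.5309 -0.0162  0.1063] -2.64
[[-0.3, -1.2], [0.2, -0.9], [-0.6, 1.9], [-0.5, -0.1], [-1.2, -0.2], [1.3, 0.2], [-0.0, -0.1], [-0.4, -0.7]]
grip [0.47144315 0.29951684 0.02187758]
tri grip [0.47118129 0.30004708 0.03016179]
home grip [ 0.56602302 -0.01786863  0.13826906]
grip ends top [array([0.44925672, 0.33121545, 0.03089287]), array([0.49280121, 0.26870869, 0.0298676 ])]
```

{"op": "play_rows", "data": {"motion": [{"y": 0.93}, {"y": 0.93}, {"y": 0.93}, {"y": 0.93}, {"y": 0.93}, {"x": -1, "rz": -0.64}, {"x": -1, "rz": -0.64}, {"x": -1, "rz": -0.64}, {"x": -1, "rz": -0.64}, {"x": -1, "rz": -0.64}, {"x": -1, "rz": -0.64}, {"x": -1, "rz": -0.64}, {"x": -1, "rz": -0.64}], "fingers": 1}}

```text
$.motion[0]: bad value
```

{"op": "play_rows", "data": {"motion": [{"x": 0, "y": 0.93, "z": 0, "rx": 0, "ry": 0, "rz": 0}, {"x": 0, "y": 0.93, "z": 0, "rx": 0, "ry": 0, "rz": 0}, {"x": 0, "y": 0.93, "z": 0, "rx": 0, "ry": 0, "rz": 0}, {"x": 0, "y": 0.93, "z": 0, "rx": 0, "ry": 0, "rz": 0}, {"x": 0, "y": 0.93, "z": 0, "rx": 0, "ry": 0, "rz": 0}, {"x": -1, "y": 0, "z": 0, "rx": 0, "ry": 0, "rz": -0.64}, {"x": -1, "y": 0, "z": 0, "rx": 0, "ry": 0, "rz": -0.64}, {"x": -1, "y": 0, "z": 0, "rx": 0, "ry": 0, "rz": -0.64}, {"x": -1, "y": 0, "z": 0, "rx": 0, "ry": 0, "rz": -0.64}, {"x": -1, "y": 0, "z": 0, "rx": 0, "ry": 0, "rz": -0.64}], "fingers": 1}}

```text
clock: 1.35
tool_pos: [0.2453, -0.5049, 0.2262]
orientation: [180.0, -0.0, -154.1]
force: [0.0, -0.1, -0.9]
opening: 0.0874
gripper_force: 0.0
```

{"op": "play_rows", "data": {"motion": [{"x": -1, "y": 0, "z": 0, "rx": 0, "ry": 0, "rz": -0.64}, {"x": -1, "y": 0, "z": 0, "rx": 0, "ry": 0, "rz": -0.64}, {"x": -1, "y": 0, "z": 0, "rx": 0, "ry": 0, "rz": -0.64}, {"x": -1, "y": 0, "z": 0, "rx": 0, "ry": 0, "rz": -0.64}, {"x": -1, "y": 0, "z": 0, "rx": 0, "ry": 0, "rz": -0.64}, {"x": -1, "y": 0, "z": 0, "rx": 0, "ry": 0, "rz": -0.64}, {"x": -1, "y": 0, "z": 0, "rx": 0, "ry": 0, "rz": -0.64}, {"x": -1, "y": 0, "z": 0, "rx": 0, "ry": 0, "rz": -0.64}, {"x": -1, "y": 0, "z": 0, "rx": 0, "ry": 0, "rz": -0.64}, {"x": -1, "y": 0, "z": 0, "rx": 0, "ry": 0, "rz": -0.64}, {"x": -1, "y": 0, "z": 0, "rx": 0, "ry": 0, "rz": -0.64}, {"x": -1, "y": 0, "z": 0, "rx": 0, "ry": 0, "rz": -0.64}, {"x": -1, "y": 0, "z": 0, "rx": 0, "ry": 0, "rz": -0.64}, {"x": -1, "y": 0, "z": 0, "rx": 0, "ry": 0, "rz": -0.64}, {"x": -1, "y": 0, "z": 0, "rx": 0, "ry": 0, "rz": -0.64}, {"x": -1, "y": 0, "z": 0, "rx": 0, "ry": 0, "rz": -0.64}, {"x": -1, "y": 0, "z": 0, "rx": 0, "ry": 0, "rz": -0.64}, {"x": -1, "y": 0, "z": 0, "rx": 0, "ry": 0, "rz": -0.64}, {"x": -1, "y": 0, "z": 0, "rx": 0, "ry": 0, "rz": -0.64}, {"x": -1, "y": 0, "z": 0, "rx": 0, "ry": 0, "rz": -0.64}]}}

```text
clock: 3.85
tool_pos: [0.5544, -0.1332, 0.2261]
orientation: [180.0, -0.0, -102.9]
force: [0.0, -0.1, 0.2]
opening: 0.0876
gripper_force: 0.0
```

{"op": "play_rows", "data": {"motion": [{"x": -1, "y": 0, "z": 0, "rx": 0, "ry": 0, "rz": -0.64}, {"x": -1, "y": 0, "z": 0, "rx": 0, "ry": 0, "rz": -0.64}, {"x": -1, "y": 0, "z": 0, "rx": 0, "ry": 0, "rz": -0.64}, {"x": -1, "y": 0, "z": 0, "rx": 0, "ry": 0, "rz": -0.64}, {"x": -1, "y": 0, "z": 0, "rx": 0, "ry": 0, "rz": -0.64}, {"x": -1, "y": 0, "z": 0, "rx": 0, "ry": 0, "rz": -0.64}, {"x": -1, "y": 0, "z": 0, "rx": 0, "ry": 0, "rz": -0.64}, {"x": -1, "y": 0, "z": 0, "rx": 0, "ry": 0, "rz": -0.64}, {"x": -1, "y": 0, "z": 0, "rx": 0, "ry": 0, "rz": -0.64}, {"x": -1, "y": 0, "z": 0, "rx": 0, "ry": 0, "rz": -0.64}, {"x": -1, "y": 0, "z": 0, "rx": 0, "ry": 0, "rz": -0.64}, {"x": -1, "y": 0, "z": 0, "rx": 0, "ry": 0, "rz": -0.64}, {"x": -1, "y": 0, "z": 0, "rx": 0, "ry": 0, "rz": -0.64}, {"x": -1, "y": 0, "z": 0, "rx": 0, "ry": 0, "rz": -0.64}, {"x": -1, "y": 0, "z": 0, "rx": 0, "ry": 0, "rz": -0.64}, {"x": -1, "y": 0, "z": 0, "rx": 0, "ry": 0, "rz": -0.64}, {"x": -1, "y": 0, "z": 0, "rx": 0, "ry": 0, "rz": -0.64}, {"x": 0, "y": 0, "z": 0, "rx": 0, "ry": 0, "rz": -0.7}]}}

```text
clock: 6.1
tool_pos: [0.4991, 0.2785, 0.2261]
orientation: [180.0, 0.0, -56.4]
force: [0.2, -0.5, 0.0]
opening: 0.0874
gripper_force: 0.0
```

{"op": "play_rows", "data": {"motion": [{"x": -0.67, "y": 0.22, "z": 1, "rx": 0, "ry": 0, "rz": -0.22}, {"x": -0.66, "y": 0.21, "z": 1, "rx": 0, "ry": 0, "rz": 0}, {"x": 0, "y": 0, "z": 1, "rx": 0, "ry": 0, "rz": 0}, {"x": 0, "y": 0, "z": 1, "rx": 0, "ry": 0, "rz": 0}, {"x": 0, "y": 0, "z": 1, "rx": 0, "ry": 0, "rz": 0}, {"x": 0, "y": 0, "z": 1, "rx": 0, "ry": 0, "rz": 0}, {"x": 0, "y": 0, "z": 0.6, "rx": 0, "ry": 0, "rz": 0}, {"x": 0, "y": 0, "z": 0, "rx": 0, "ry": 0, "rz": 0}]}}

```text
clock: 7.1
tool_pos: [0.4721, 0.2983, 0.0606]
orientation: [179.9, -0.0, -55.8]
force: [-0.2, 0.6, 0.4]
opening: 0.0876
gripper_force: 0.0
```

Run:
```python
from h import *
t=cams.snapshot('top');s=cams.snapshot('side')
a=cv2.resize(t[200:320,200:320],None,fx=3.3,fy=3.3,interpolation=cv2.INTER_CUBIC)
b=cv2.resize(s[160:280,230:350],None,fx=3.3,fy=3.3,interpolation=cv2.INTER_CUBIC)
cv2.imwrite('pics/g1.png',np.hstack([a,b]))
o=ctrl.get_obs();print(o['tool_pos'],o['orientation'],S.proj([o['tool_pos']]),T.proj([o['tool_pos']]))
```

```text
[0.47296167 0.29922056 0.06214492] [-1.79965468e+02 -2.91921048e-03 -5.57377323e+01] [[279.73545484 228.74574338]] [[259.50874022 277.43091083]]
```

View pics/g1.png

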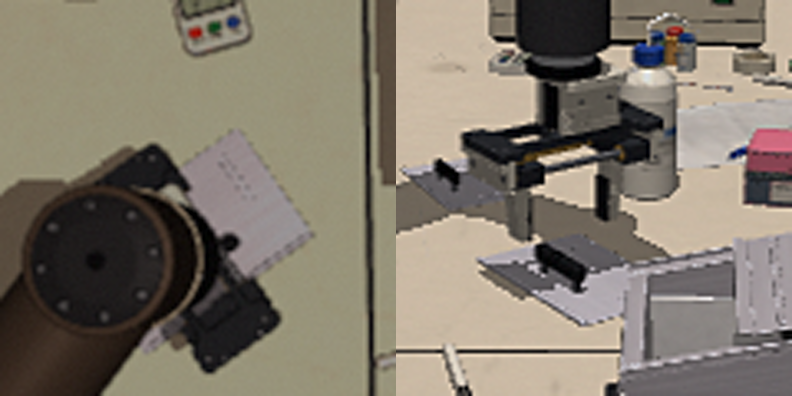

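{"op": "play_rows", "data": {"motion": [{"x": 0, "y": 0, "z": 0.9, "rx": 0, "ry": 0, "rz": 0}, {"x": 0, "y": 0, "z": 0.8, "rx": 0, "ry": 0, "rz": 0}, {"x": 0, "y": 0, "z": 0.35, "rx": 0, "ry": 0, "rz": 0}, {"x": 0, "y": 0, "z": 0, "rx": 0, "ry": 0, "rz": 0}]}}

```text
clock: 7.7
tool_pos: [0.4728, 0.299, 0.0106]
orientation: [-180.0, -0.0, -55.7]
force: [-0.9, -0.8, 0.2]
opening: 0.0875
gripper_force: 0.0
```

{"op": "play_rows", "data": {"motion": [{"x": 0, "y": 0, "z": 0, "rx": 0, "ry": 0, "rz": 0}, {"x": 0, "y": 0, "z": 0, "rx": 0, "ry": 0, "rz": 0}, {"x": 0, "y": 0, "z": 0, "rx": 0, "ry": 0, "rz": 0}, {"x": 0, "y": 0, "z": 0, "rx": 0, "ry": 0, "rz": 0}, {"x": 0, "y": 0, "z": 0, "rx": 0, "ry": 0, "rz": 0}, {"x": 0, "y": 0, "z": 0, "rx": 0, "ry": 0, "rz": 0}], "fingers": -1}}

```text
clock: 8.45
tool_pos: [0.4726, 0.2989, 0.0103]
orientation: [180.0, -0.0, -55.7]
force: [-0.3, 0.3, -0.6]
opening: 0.0333
gripper_force: 0.0
```

{"op": "play_rows", "data": {"motion": [{"x": 0, "y": 0, "z": 0, "rx": 0, "ry": 0, "rz": 0}, {"x": 0, "y": 0, "z": 0, "rx": 0, "ry": 0, "rz": 0}, {"x": 0, "y": 0, "z": 0, "rx": 0, "ry": 0, "rz": 0}, {"x": 0, "y": 0, "z": 0, "rx": 0, "ry": 0, "rz": 0}]}}

```text
clock: 8.95
tool_pos: [0.4725, 0.2989, 0.0102]
orientation: [180.0, -0.0, -55.8]
force: [-0.2, 0.9, -1.9]
opening: 0.0136
gripper_force: 30.0
```

{"op": "play_rows", "data": {"motion": [{"x": 0, "y": 0, "z": -0.5, "rx": 0, "ry": 0, "rz": 0}, {"x": 0, "y": 0, "z": -1, "rx": 0, "ry": 0, "rz": 0}, {"x": 0, "y": 0, "z": -1, "rx": 0, "ry": 0, "rz": 0.92}, {"x": 0, "y": 0, "z": -1, "rx": 0, "ry": 0, "rz": 0.92}, {"x": 0, "y": 0, "z": -1, "rx": 0, "ry": 0, "rz": 0.92}, {"x": 0, "y": 0, "z": -1, "rx": 0, "ry": 0, "rz": 0.92}, {"x": 0, "y": 0, "z": -1, "rx": 0, "ry": 0, "rz": 0.92}, {"x": 0, "y": 0, "z": -1, "rx": 0, "ry": 0, "rz": 0.92}, {"x": 0, "y": 0, "z": -1, "rx": 0, "ry": 0, "rz": 0.92}, {"x": 0, "y": 0, "z": 0, "rx": 0, "ry": 0, "rz": 0.92}, {"x": 0, "y": 0, "z": 0, "rx": 0, "ry": 0, "rz": 0.92}, {"x": 0, "y": 0, "z": 0, "rx": 0, "ry": 0, "rz": 0.92}, {"x": 0, "y": 0, "z": 0, "rx": 0, "ry": 0, "rz": 0}]}}

```text
clock: 10.58
tool_pos: [0.4725, 0.2989, 0.2235]
orientation: [-180.0, 0.0, -92.5]
force: [0.0, 0.2, -2.0]
opening: 0.0138
gripper_force: 30.0
```

{"op": "play_rows", "data": {"motion": [{"x": 0.96, "y": -0.1, "z": 0, "rx": 0, "ry": 0, "rz": 0}, {"x": 0.96, "y": -0.1, "z": 0, "rx": 0, "ry": 0, "rz": 0}, {"x": 0.96, "y": -0.1, "z": 0, "rx": 0, "ry": 0, "rz": 0}, {"x": 0.96, "y": -0.1, "z": 0, "rx": 0, "ry": 0, "rz": 0}, {"x": 0.96, "y": -0.1, "z": 0, "rx": 0, "ry": 0, "rz": 0}, {"x": 0.96, "y": -0.1, "z": 0, "rx": 0, "ry": 0, "rz": 0}, {"x": 0.96, "y": -0.1, "z": 0, "rx": 0, "ry": 0, "rz": 0}, {"x": 0.96, "y": -0.1, "z": 0, "rx": 0, "ry": 0, "rz": 0}, {"x": 0.96, "y": -0.1, "z": 0, "rx": 0, "ry": 0, "rz": 0}, {"x": 0.96, "y": -0.1, "z": 0, "rx": 0, "ry": 0, "rz": 0}, {"x": 0.96, "y": -0.1, "z": 0, "rx": 0, "ry": 0, "rz": 0}, {"x": 0.96, "y": -0.1, "z": 0, "rx": 0, "ry": 0, "rz": 0}, {"x": 0.96, "y": -0.1, "z": 0, "rx": 0, "ry": 0, "rz": 0}, {"x": 0, "y": 0, "z": 0, "rx": 0.75, "ry": 0, "rz": 0}, {"x": 0, "y": 0, "z": 0, "rx": 0.75, "ry": 0, "rz": 0}, {"x": 0, "y": 0, "z": 0, "rx": 0.75, "ry": 0, "rz": 0}, {"x": 0, "y": 0, "z": 0, "rx": 0.75, "ry": 0, "rz": 0}, {"x": 0, "y": 0, "z": 0, "rx": 0, "ry": 0, "rz": 0}]}}

```text
clock: 12.82
tool_pos: [0.4898, -0.0153, 0.2229]
orientation: [-168.0, -0.0, -92.5]
force: [-0.4, -0.1, -2.1]
opening: 0.0136
gripper_force: 30.0
```

{"op": "play_rows", "data": {"motion": [{"x": 0, "y": 0.17, "z": 0.97, "rx": 0, "ry": 0, "rz": 0}, {"x": 0, "y": 0.17, "z": 0.97, "rx": 0, "ry": 0, "rz": 0}, {"x": 0, "y": 0.17, "z": 0.97, "rx": 0, "ry": 0, "rz": 0}, {"x": 0, "y": 0, "z": 0, "rx": 0, "ry": 0, "rz": 0}, {"x": 0, "y": 0, "z": 0, "rx": 0, "ry": 0, "rz": 0}]}}

```text
clock: 13.45
tool_pos: [0.4946, -0.0144, 0.1499]
orientation: [-168.0, -0.0, -92.5]
force: [0.3, 0.5, -2.1]
opening: 0.0136
gripper_force: 30.0
```

Run:
```python
from h import *
t=cams.snapshot('top');s=cams.snapshot('side')
cv2.imwrite('pics/t2r.png',t);cv2.imwrite('pics/s2r.png',s)
a=cv2.resize(t[170:290,315:415],None,fx=4,fy=4,interpolation=cv2.INTER_CUBIC)
b=cv2.resize(s[205:305,260:410],None,fx=4,fy=4,interpolation=cv2.INTER_CUBIC)
cv2.imwrite('pics/t2.png',a);cv2.imwrite('pics/s2.png',b)
o=ctrl.get_obs();print(o['clock'],o['tool_pos'],o['orientation'],o['force'])
```

```text
13.55 [ 0.49469742 -0.01416521  0.15021503] [-1.67912669e+02  3.28264858e-02 -9.25450904e+01] [ 0.68045209  0.66874801 -1.71054544]
```

View pics/t2.png

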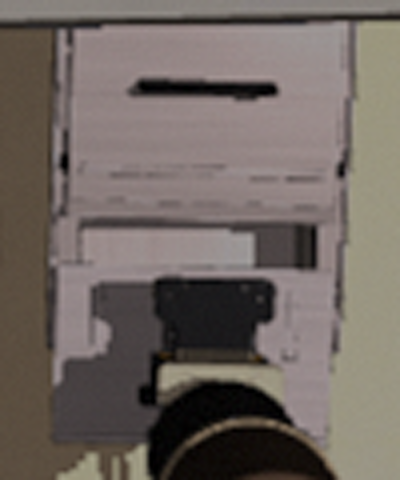

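View pics/s2.png

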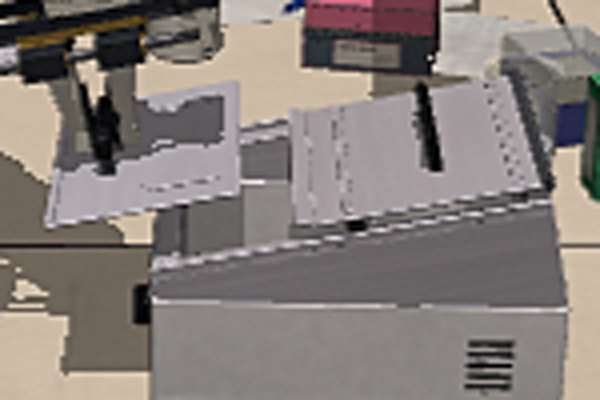

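```bash
cat > fit2.py <<'E'
import io,contextlib
with contextlib.redirect_stdout(io.StringIO()):
    from fit import *
t=lambda u,v:np.array([(u+.5)/4-.5+315,(v+.5)/4-.5+170])
s=lambda u,v:np.array([(u+.5)/4-.5+260,(v+.5)/4-.5+205])
Q=go([(T,(65,100,3),t(57,267)),(T,(65,-100,3),t(333,268)),(T,(-65,100,4),t(52,442)),(T,(-65,-100,4),t(329,444)),
(S,(65,-100,1),s(240,195)),(S,(65,100,3),s(237,81)),(S,(-65,-100,1),s(47,226))],[.5,0,.15,0],12)
print('fit plate in frame',M.inv().apply(Q[:3]-B[:3])*1e3)
o=ctrl.get_obs();To=R.from_euler('xyz',o['orientation'],degrees=True)
tp=o['tool_pos']
pl=tp+To.apply([0,-.025,.0102])
print('kin plate in frame',M.inv().apply(pl-B[:3])*1e3, 'tool->plate',To.inv().apply(Q[:3]-tp)*1e3)
print('proj corners kin')
E
python3 fit2.py
```

```text
[ 0.5228 -0.0122  0.1455] -1.81
[[-0.5, -0.8], [0.3, -0.4], [0.3, -0.2], [-0.2, 0.0], [0.0, -0.1], [-0.6, -0.6], [-0.7, 1.0]]
fit plate in frame [-2.24637671e-03  3.65686811e+00  4.01193053e+01]
kin plate in frame [-1.36061684  0.45886198 40.37219999] tool->plate [ -3.19566847 -26.36292416  10.4578953 ]
proj corners kin
```

{"op": "play_rows", "data": {"motion": [{"x": 0.13, "y": 0, "z": 0, "rx": -1, "ry": 0, "rz": 0.2}, {"x": 0, "y": -0.47, "z": 0.56, "rx": 0, "ry": 0, "rz": 0}, {"x": 0, "y": -0.47, "z": 0.56, "rx": 0, "ry": 0, "rz": 0}, {"x": 0, "y": 0, "z": 0, "rx": 0, "ry": 0, "rz": 0}, {"x": 0, "y": 0, "z": 0, "rx": 0, "ry": 0, "rz": 0}]}}

```text
clock: 14.18
tool_pos: [0.5208, -0.0191, 0.1252]
orientation: [-172.0, 0.2, -93.3]
force: [-0.2, 0.1, -2.0]
opening: 0.0138
gripper_force: 30.0
```

```bash
cat > st.py <<'E'
import io,contextlib
with contextlib.redirect_stdout(io.StringIO()):
    from fit import *
o=ctrl.get_obs();To=R.from_euler('xyz',o['orientation'],degrees=True);tp=o['tool_pos']
K=M.inv()
f=K.apply(o['force'])
print('clk',o['clock'],'edge in frame mm',(K.apply(tp+To.apply([-.0032,-.090,.0102])-B[:3])*1e3).round(2),'force in frame',f.round(2),'moment',K.apply(o['moment']).round(2),'ori',o['orientation'].round(2),'tp',tp.round(4))
E
python3 st.py
python3 - <<'E'
from h import *
s=cams.snapshot('side');t=cams.snapshot('top')
cv2.imwrite('pics/3.png',np.hstack([cv2.resize(s[215:295,265:385],None,fx=3.7,fy=3.7,interpolation=cv2.INTER_CUBIC),cv2.resize(t[200:280,320:410],None,fx=3.7,fy=3.7,interpolation=cv2.INTER_CUBIC)]))
E
```

```text
clk 14.175 edge in frame mm [83.27 -1.17  4.21] force in frame [-0.57  0.05 -1.88] moment [-0.03  0.71 -0.04] ori [-1.7197e+02  1.5000e-01 -9.3330e+01] tp [ 0.5208 -0.0191  0.1252]
```

View pics/3.png

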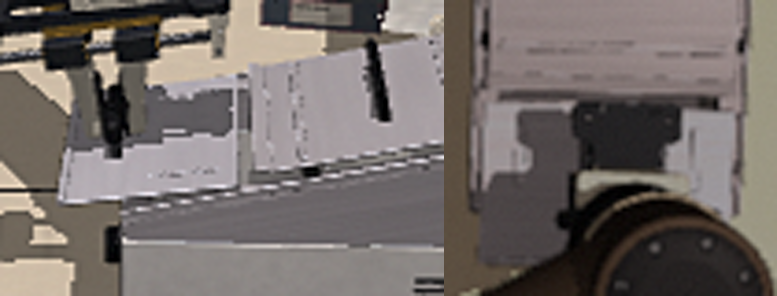

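{"op": "play_rows", "data": {"motion": [{"x": -0.04, "y": 0, "z": 0.08, "rx": 0, "ry": 0, "rz": 0}, {"x": 0, "y": 0, "z": 0, "rx": 0, "ry": 0, "rz": 0}]}}

```text
clock: 14.52
tool_pos: [0.521, -0.018, 0.1227]
orientation: [-172.0, 0.1, -93.3]
force: [0.2, -0.5, -2.7]
opening: 0.0139
gripper_force: 30.0
```

{"op": "play_rows", "data": {"motion": [{"x": 0, "y": 0, "z": 0.05, "rx": 0, "ry": 0, "rz": 0}, {"x": 0, "y": 0, "z": 0, "rx": 0, "ry": 0, "rz": 0}]}}

```text
clock: 14.78
tool_pos: [0.5214, -0.0181, 0.1213]
orientation: [-172.0, 0.1, -93.3]
force: [0.2, -0.1, -1.7]
opening: 0.0136
gripper_force: 30.0
```

{"op": "play_rows", "data": {"motion": [{"x": 0, "y": 0, "z": 0.05, "rx": 0, "ry": 0, "rz": 0}, {"x": 0, "y": 0, "z": 0, "rx": 0, "ry": 0, "rz": 0}]}}

```text
clock: 15.02
tool_pos: [0.5214, -0.0181, 0.1203]
orientation: [-172.0, 0.1, -93.3]
force: [-4.2, 1.8, 3.7]
opening: 0.0141
gripper_force: 30.0
```

{"op": "play_rows", "data": {"motion": [{"x": 0, "y": 0, "z": -0.05, "rx": 0, "ry": 0, "rz": 0}, {"x": 0, "y": -0.4, "z": -0.028, "rx": 0, "ry": 0, "rz": 0}, {"x": 0, "y": -0.4, "z": -0.028, "rx": 0, "ry": 0, "rz": 0}, {"x": 0, "y": 0, "z": 0, "rx": 0, "ry": 0, "rz": 0}]}}

```text
clock: 15.52
tool_pos: [0.5422, -0.0192, 0.1255]
orientation: [-172.0, 0.1, -93.4]
force: [0.7, -0.6, -1.0]
opening: 0.0136
gripper_force: 30.0
```

```bash
python3 st.py
```

```text
clk 15.525 edge in frame mm [ 1.0427e+02 -3.6000e-01  8.0000e-02] force in frame [ 0.51 -0.57 -1.1 ] moment [ 0.03  0.52 -0.  ] ori [-1.7197e+02  1.4000e-01 -9.3350e+01] tp [ 0.5422 -0.0192  0.1255]
```

{"op": "play_rows", "data": {"motion": [{"x": 0, "y": -0.4, "z": -0.03, "rx": 0, "ry": 0, "rz": 0}, {"x": 0, "y": -0.4, "z": -0.03, "rx": 0, "ry": 0, "rz": 0}, {"x": 0, "y": 0, "z": 0, "rx": 0, "ry": 0, "rz": 0}]}}

```text
clock: 15.9
tool_pos: [0.5615, -0.0204, 0.1299]
orientation: [-172.0, 0.1, -93.3]
force: [-0.1, 1.0, -2.1]
opening: 0.014
gripper_force: 30.0
```

{"op": "play_rows", "data": {"motion": [{"x": 0, "y": -0.12, "z": -0.008, "rx": 0, "ry": 0, "rz": 0}, {"x": 0, "y": 0, "z": 0, "rx": 0, "ry": 0, "rz": 0}]}}

```text
clock: 16.15
tool_pos: [0.5634, -0.0206, 0.1304]
orientation: [-172.0, 0.1, -93.3]
force: [0.1, 0.4, -1.6]
opening: 0.0138
gripper_force: 30.0
```

```bash
python3 st.py
```

```text
clk 16.15 edge in frame mm [126.07  -0.76   0.33] force in frame [-0.26  0.41 -1.57] moment [-0.01  0.64 -0.03] ori [-1.720e+02  1.400e-01 -9.334e+01] tp [ 0.5634 -0.0206  0.1304]
```

{"op": "play_rows", "data": {"motion": [{"x": 0, "y": -0.1, "z": -0.007, "rx": 0, "ry": 0, "rz": 0}, {"x": 0, "y": 0, "z": 0, "rx": 0, "ry": 0, "rz": 0}]}}

```text
clock: 16.4
tool_pos: [0.5649, -0.0211, 0.1305]
orientation: [-172.1, 0.1, -93.3]
force: [-4.2, -1.4, -0.1]
opening: 0.0137
gripper_force: 30.0
```

{"op": "play_rows", "data": {"motion": [{"x": 0, "y": -0.06, "z": -0.004, "rx": 0, "ry": 0, "rz": 0}, {"x": 0, "y": 0, "z": 0, "rx": 0, "ry": 0, "rz": 0}]}}

```text
clock: 16.65
tool_pos: [0.5651, -0.0214, 0.1304]
orientation: [-172.2, 0.1, -93.4]
force: [-9.1, -0.2, 1.9]
opening: 0.0137
gripper_force: 30.1
```

{"op": "play_rows", "data": {"motion": [{"x": 0, "y": -0.06, "z": -0.004, "rx": 0, "ry": 0, "rz": 0}, {"x": 0, "y": 0, "z": 0, "rx": 0, "ry": 0, "rz": 0}]}}

```text
clock: 16.9
tool_pos: [0.5652, -0.0215, 0.1301]
orientation: [-172.4, 0.1, -93.4]
force: [-13.9, 2.2, 3.4]
opening: 0.0138
gripper_force: 30.1
```

{"op": "play_rows", "data": {"motion": [{"x": 0, "y": 0.15, "z": 0.01, "rx": 0, "ry": 0, "rz": 0}, {"x": 0, "y": 0.007, "z": 0.06, "rx": 0.25, "ry": 0, "rz": 0}, {"x": 0, "y": 0.007, "z": 0.06, "rx": 0.25, "ry": 0, "rz": 0}, {"x": 0, "y": 0.007, "z": 0.06, "rx": 0.25, "ry": 0, "rz": 0}, {"x": 0, "y": 0, "z": 0, "rx": 0, "ry": 0, "rz": 0}]}}

```text
clock: 17.52
tool_pos: [0.565, -0.0207, 0.1261]
orientation: [-169.0, 0.1, -93.3]
force: [-2.4, -1.5, -2.5]
opening: 0.0137
gripper_force: 30.0
```

```bash
python3 st.py
```

```text
clk 17.525 edge in frame mm [127.42  -0.76   0.53] force in frame [-2.79 -1.62 -1.97] moment [-0.49  1.77  0.15] ori [-1.6898e+02  1.3000e-01 -9.3320e+01] tp [ 0.565  -0.0207  0.1261]
```

{"op": "play_rows", "data": {"motion": [{"x": 0, "y": 0.04, "z": 0.06, "rx": 0.25, "ry": 0, "rz": 0}, {"x": 0, "y": 0, "z": 0.02, "rx": 0, "ry": 0, "rz": 0}, {"x": 0, "y": 0, "z": 0, "rx": 0, "ry": 0, "rz": 0}]}}

```text
clock: 17.9
tool_pos: [0.565, -0.0205, 0.1243]
orientation: [-168.0, 0.2, -93.3]
force: [-2.8, 0.5, -0.0]
opening: 0.0133
gripper_force: 30.0
```

```bash
python3 st.py
```

```text
clk 17.9 edge in frame mm [127.24  -0.58   0.41] force in frame [-2.72  0.37  0.54] moment [0.17 1.85 0.02] ori [-1.6797e+02  1.5000e-01 -9.3330e+01] tp [ 0.565  -0.0205  0.1243]
```

{"op": "play_rows", "data": {"motion": [{"x": 0, "y": 0, "z": 0.04, "rx": 0, "ry": 0, "rz": 0}, {"x": 0, "y": 0, "z": 0, "rx": 0, "ry": 0, "rz": 0}]}}

```text
clock: 18.15
tool_pos: [0.565, -0.0205, 0.1243]
orientation: [-168.0, 0.2, -93.3]
force: [-11.0, 2.9, 12.5]
opening: 0.0139
gripper_force: 30.0
```

{"op": "play_rows", "data": {"motion": [{"x": 0, "y": 0, "z": 0.03, "rx": 0, "ry": 0, "rz": 0}, {"x": 0, "y": 0, "z": 0, "rx": 0, "ry": 0, "rz": 0}]}}

```text
clock: 18.4
tool_pos: [0.565, -0.0205, 0.1243]
orientation: [-167.9, 0.2, -93.3]
force: [-16.7, 4.3, 20.5]
opening: 0.0134
gripper_force: 30.0
```

```bash
python3 st.py
```

```text
clk 18.4 edge in frame mm [127.28  -0.58   0.4 ] force in frame [-12.27   3.57  23.58] moment [ 1.12  5.26 -0.  ] ori [-1.6794e+02  1.5000e-01 -9.3330e+01] tp [ 0.565  -0.0205  0.1243]
```

{"op": "play_rows", "data": {"motion": [{"x": 0, "y": 0.05, "z": -0.06, "rx": 0, "ry": 0, "rz": 0}, {"x": 0, "y": 0, "z": 0, "rx": 0, "ry": 0, "rz": 0}]}}

```text
clock: 18.65
tool_pos: [0.5643, -0.0202, 0.1242]
orientation: [-167.9, 0.2, -93.3]
force: [-3.7, 1.9, 5.0]
opening: 0.0139
gripper_force: 30.0
```

```bash
python3 st.py
python3 - <<'E'
from h import *
s=cams.snapshot('side')
cv2.imwrite('pics/4.png',cv2.resize(s[215:295,265:395],None,fx=6,fy=6,interpolation=cv2.INTER_CUBIC))
E
```

```text
clk 18.65 edge in frame mm [126.52  -0.35   0.48] force in frame [-2.62  1.73  5.63] moment [0.63 1.79 0.01] ori [-167.92    0.17  -93.32] tp [ 0.5643 -0.0202  0.1242]
```

View pics/4.png

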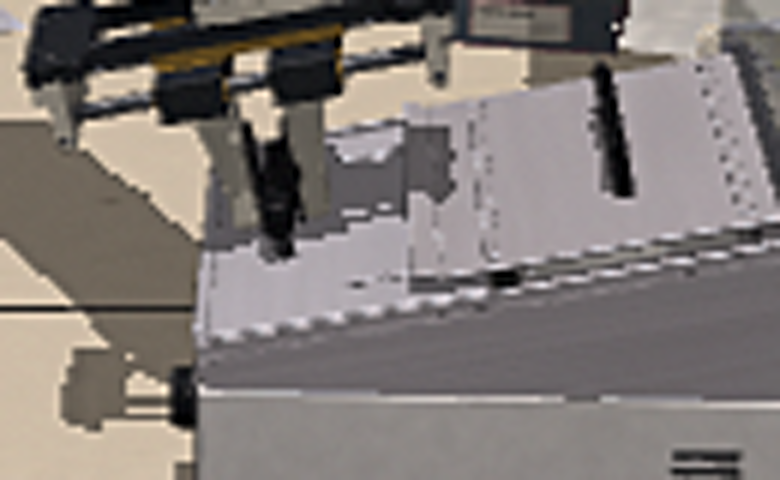

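{"op": "play_rows", "data": {"motion": [{"x": 0, "y": 0, "z": 0.02, "rx": 0, "ry": 0, "rz": 0}, {"x": 0, "y": 0, "z": 0, "rx": 0, "ry": 0, "rz": 0}, {"x": 0, "y": 0, "z": 0, "rx": 0, "ry": 0, "rz": 0}, {"x": 0, "y": 0, "z": 0, "rx": 0, "ry": 0, "rz": 0}]}}

```text
clock: 19.2
tool_pos: [0.5643, -0.0203, 0.1241]
orientation: [-167.9, 0.2, -93.3]
force: [-6.8, 3.9, 11.8]
opening: 0.0138
gripper_force: 30.0
```

```bash
python3 st.py; python3 st.py
```

```text
clk 19.2 edge in frame mm [126.51  -0.35   0.44] force in frame [-4.33  3.56 12.95] moment [0.93 2.77 0.01] ori [-1.6792e+02  1.6000e-01 -9.3320e+01] tp [ 0.5643 -0.0203  0.1241]
clk 19.2 edge in frame mm [126.51  -0.35   0.44] force in frame [-4.33  3.56 12.95] moment [0.93 2.77 0.01] ori [-1.6792e+02  1.6000e-01 -9.3320e+01] tp [ 0.5643 -0.0203  0.1241]
```

```bash
python3 -c "
from plant import workorder
print(workorder.close_job())"
```

```text
the job is handed in; nothing more can be done
None
```

The plate is tucked under the lid, about 1.5 mm back from where it met the buffers, and looks flat on the frame. The gripper still holds the grip and presses with an estimated 15 N, a little over the 10 N asked but within 5–35 N. I handed the job in at about 19 s and it returned no verdict.

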